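Reload a two-station drill jig

ROBOT

A 7-joint arm with a two-finger parallel gripper is mounted at the origin on the work surface; the furniture and walls round the work are solid. World frame = base frame: x ahead of the robot, y to its left, z up, the work surface at z = 0. Lengths are in m, angles in rad, forces in N, time in s.
With the tool pointing down it reaches from about 0.4 to 0.9 m from the base axis. Payload 5.6 kg.
Tool frame: the origin (TCP) lies on the mounting face of the last link; the fingertips stand 190 mm ahead of it and the grasp point (between the pads) lies 171 mm ahead of it (arm.tcp_to_tips is the z of the fingertips in the tool frame, in m); z points along the fingers, y is the line along which they close (so a half turn about z gives the same grasp; the last joint's range is limited). The gripper opens to 92 mm and grips with 3 to 60 N. Pads are 20 mm wide; open, the fingers measure 128 mm over their backs; the gripper's body (75 mm by 189 mm) begins 69 mm behind the grasp point.
Start: joints at [-1.172, 0.468, -0.012, 1.603, 0.006, 1.071, -0.056], TCP at [0.278, 0.588, 0.405] pointing down, gripper open.
Joint ranges: [-2.53, 2.53], [-0.31, 2.02], [-1.57, 1.55], [0.28, 2.44], [-1.29, 4.43], [0.15, 1.84], [-2.92, 2.92]. Speed limits (rad/s): [2.57, 2.57, 3.14, 3.14, 3.14, 3.14, 3.14].

INTERFACE

Orientations are given as a rotation vector (axis times angle).
In Python, from station import arm gives the robot as it stands. The module is installed in compiled form; this text tells all that it offers. Calls block until the motion is done:
- arm.movep(position, orientation): joint-space move of the TCP to a pose.
- arm.move_straight(position, ori=None, v=0.15, guard=None): straight line of the TCP; ori=None keeps the orientation; v is the mean speed in m/s. With guard (N) it stops when the force on the tool has changed by that much, and returns True; else False.
- arm.move_j(angles): joint-space move.
- arm.command_gripper(opening, grasp_force=None): finger opening in m; grasp_force is the grip in N (None keeps the last); returns when the fingers have stopped.
- arm.pause(seconds).
- arm.inverse_kinematics(position, orientation): joint angles nearest the present ones, or None.
- arm.read_state(): the state.
- arm.snapshot(name): name is "scene" or "top"; returns the picture (400x640x3 uint8, red, green, blue); there is no depth.
- arm.camera_params(name): a dict with "fx", "fy", "cx", "cy" (pixels), "R" (3x3) and "t" (3): a world point X has camera coordinates R X + t. Camera axes: x right, y down, z forward; pixel columns grow to the right and rows downward; lengths in m; the calibration is good to about 2 mm. A picture is of the moment at which its call begins. camera_params takes no time and is no camera call.
A pose or a line that the arm cannot do raises arm.MotionError and nothing moves.
- arm.job_done(): hands the job in; it is judged then, once.
The state is a dict: "t": time; "joints": joint angles; "qvel": joint speeds; "tau": joint torques, N m; "ee_pos": TCP position; "orientation": TCP orientation; "wrist_force": force on the tool from outside, world axes, zero at the start; "ft_torque": the same for the moment, N m; "grip_width": finger opening in m; "finger_force": force on a finger pad.
Only numpy, scipy, OpenCV 4.12 (cv2) and the standard library are available. Lean on these libraries where they do the work, as an engineer would, in place of code of your own. Each camera call takes 0.05 s, during which the arm holds its last target. There are 200 camera calls.

TASK

Reload the drill jig: lift off both bush plates, the brass one and the blue one, and lay them on the black rubber mat, then take the drilled bar out of the jig and lay it across both battens of the green rack, in the middle. Lay the blank bar from the other rack flat in the jig's nest in its place, and put each bush plate back on top of it, down between its pins, at the end of the jig it came from.

Things in the scene. Friction and masses are not known exactly. Their poses are not given: they have to be found in the camera images.
- jig: Drill jig, fixed, 134 x 196 x 59 mm: dark base plate (top 10 mm up), two aluminium blocks, steel pins. Origin: centre of underside; y its long axis, z up. Two equal seats for bush plates centred at x 0, y -56 and +56 mm: lands 40 mm up on both sides of the nest, ringed by six pins with 4 mm of play each way, pin tops at 59 mm, noses tapered from 50 mm up. Nothing rises above the base plate for y -25 to +25 mm.
- jig_nest (a point): Where the middle of a bar lies when home in the jig's nest: 33 mm above the jig's origin, same axes. The nest runs along y: floor 28 mm above the bench, 37 mm wide, its walls flaring to 49 mm at 40 mm up, closed at each end (y +-78.5 mm) by a low pin with its top at 38 mm, so a bar has 3.5 mm of play all round. In the middle, y -25 to +25 mm, fingers fit on both sides of a bar.
- plate_gold_centre (a point): Brass-coloured bush plate, loose, 0.16 kg: flat, 96 (x) x 34 (y) x 14 (z) mm, with a round steel drill bush 19 mm wide standing 4 mm proud in the middle of its top. The point is the centre of the 14 mm slab. It starts in one of the jig's two seats (which one varies), x along the jig's x, across the nest, 2 mm above the bar. To be gripped across its 34 mm; either way round is right.
- plate_blue_centre (a point): Blue-painted bush plate, loose, otherwise the same as the brass one: 96 (x) x 34 (y) x 14 (z) mm, 0.16 kg, steel drill bush 4 mm proud in the middle of its top. The point is the centre of the 14 mm slab. It starts in the other seat of the jig.
- bar_drilled_centre (a point): The drilled steel flat bar, loose, 0.15 kg, 30 (x) x 150 (y) x 10 (z) mm, with a dark hole 56 mm either side of its middle. The point is its centre. It starts in the nest of the jig, under both bush plates, which cover its holes; its middle and its ends show.
- bar_blank_centre (a point): The blank aluminium flat bar, loose, 0.15 kg, 30 (x) x 150 (y) x 10 (z) mm, no holes. The point is its centre. It starts lying about along y on the battens of the bare wooden rack.
- rack_raw: Rack for raw bars, fixed: plywood board 80 (x) x 130 (y) x 8 (z) mm with two bare wooden battens along x at y = +-53 mm, their tops 25 mm above the origin, which is the centre of the underside. The blank bar lies on it at the start.
- rack_done: Rack for finished bars, fixed, the same but with green battens: board 80 (x) x 130 (y) x 8 mm, battens (18 mm wide) along x at y = +-53 mm, tops 25 mm above the origin (centre of the underside). Empty at the start; a bar lies along y on both battens.
- mat: Black ribbed rubber mat, fixed, 160 (x) x 200 (y) x 4 mm, where the bush plates are laid meanwhile: there is room for both side by side, long sides along x, centres about 95 mm apart. Origin: centre of its underside.
- bag_white: Not part of the job: a clear bag with a heap of loose screws, fixed, standing behind the work, left of the middle. It takes up 175 (x) x 163 (y) x 202 (z) mm about its origin (centre of its underside), more than the heap of screws alone seems to: carry things round it or well above it.

How it is judged:
By the outcome, as a careful person would: the job done as asked, in the order asked, and still so for the second after the job is handed in, with the robot touching nothing.
It also fails if it takes over 141 s, if anything falls off the work surface, if the arm or the gripper's body presses on something with over 40 N, if the wrist force passes 120 N, or if a joint passes its speed limit or range.

## Working session

There is one attempt and no reset: what is moved stays moved. The work goes in short steps, each a Python script; the robot and the scene stay as the last script left them, time stands still between calls to the robot, and variables do not carry over. Pictures are saved under pics/ and viewed, at most 14 in all, crops included, and the job is handed in when it is done.

```bash
mkdir -p pics
python3 - <<'E'
from station import arm
import cv2, numpy as np
np.set_printoptions(precision=4,suppress=True)
for n in("scene","top"):
    cv2.imwrite(f"pics/{n}0.png",arm.snapshot(n)[:,:,::-1]); print(n,arm.camera_params(n))
s=arm.read_state(); print(s)
E
```

```text
scene {'fx': 496.7802530091225, 'fy': 496.7802530091225, 'cx': 318.54599119454275, 'cy': 201.36625498804867, 'R': array([[ 0.5042, -0.8635,  0.0116],
       [-0.4078, -0.2499, -0.8782],
       [ 0.7612,  0.4381, -0.4781]]), 't': array([-0.2892,  0.2894,  1.0901])}
top {'fx': 375.32038183258675, 'fy': 375.32038183258675, 'cx': 319.2045126766394, 'cy': 199.18666920100506, 'R': array([[-0.0123, -0.9999, -0.0112],
       [-0.999 ,  0.0128, -0.0422],
       [ 0.0423,  0.0106, -0.999 ]]), 't': array([0.0128, 0.535 , 1.0756])}
{'t': 0.1, 'joints': array([-1.172 ,  0.4683, -0.0116,  1.6035,  0.006 ,  1.0714, -0.0563]), 'qvel': array([ 0.0007, -0.0001, -0.0005, -0.0014, -0.0012, -0.0011, -0.0012]), 'tau': array([  0.0014, -52.1653,  -0.0123, -24.437 ,  -0.0568,   0.0141,
         0.    ]), 'ee_pos': array([0.2779, 0.5874, 0.4038]), 'orientation': array([-0.6884, -3.065 ,  0.0024]), 'wrist_force': array([-0.2319,  0.302 ,  0.0172]), 'ft_torque': array([ 0.0093, -0.0119,  0.0384]), 'finger_force': 0.0, 'grip_width': 0.0917940276622441}
```

View pics/scene0.png

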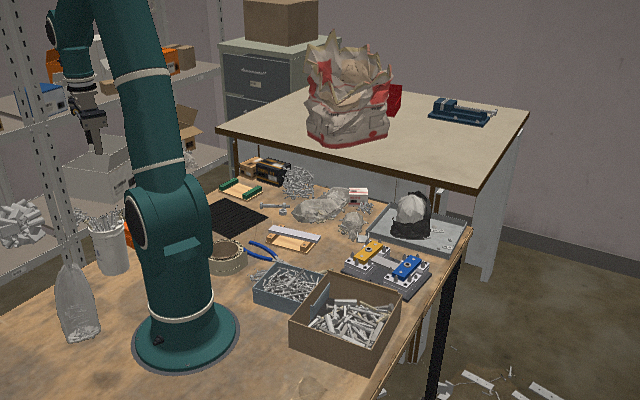

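View pics/top0.png

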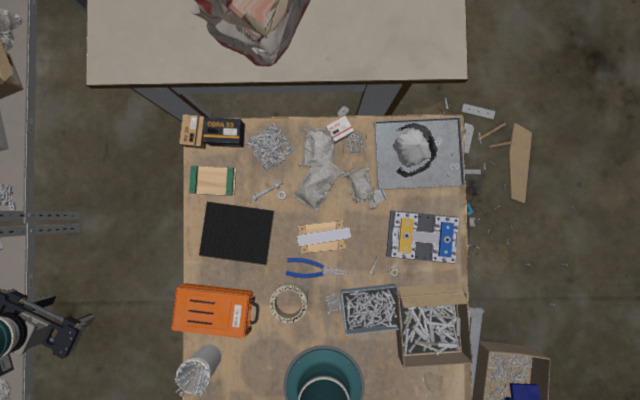

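The top view shows the jig at about (424,237) with brass on the left and blue on the right. The raw rack is at (323,236), the mat at (237,233), the green rack at (212,180) and the screw bag at (270,145). Next I'll enlarge it.

Run:
```python
import cv2
a=cv2.imread("pics/top0.png")
l=cv2.resize(a[200:275,290:470],None,fx=4.4,fy=4.4,interpolation=cv2.INTER_CUBIC)
r=cv2.resize(a[155:270,180:300],None,fx=4.4,fy=4.4,interpolation=cv2.INTER_CUBIC)
cv2.imwrite("pics/c1.png",l);cv2.imwrite("pics/c2.png",r)
b=cv2.imread("pics/scene0.png")
cv2.imwrite("pics/c3.png",cv2.resize(b[160:300,200:440],None,fx=3.3,fy=3.3,interpolation=cv2.INTER_CUBIC))
```

```text
(no output)
```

View pics/c1.png

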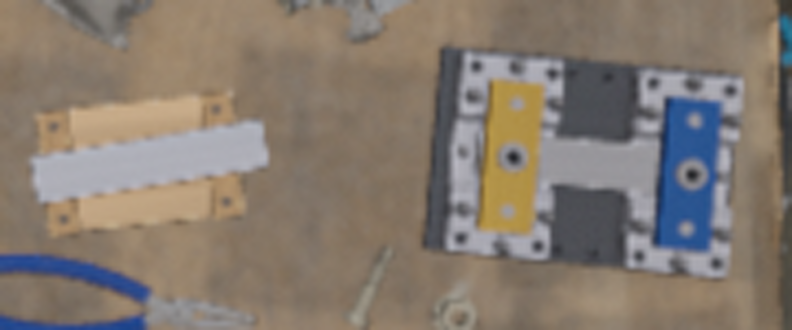

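View pics/c2.png

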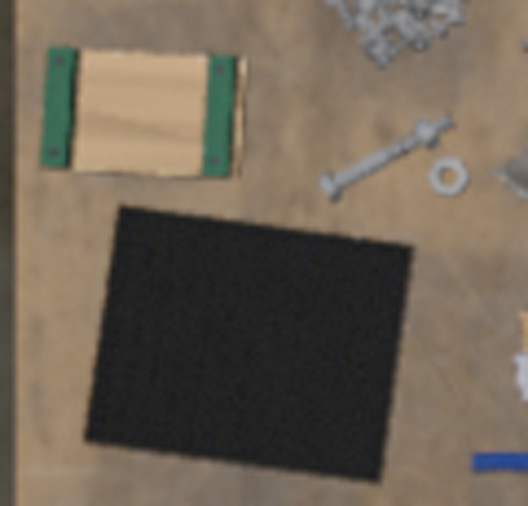

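View pics/c3.png

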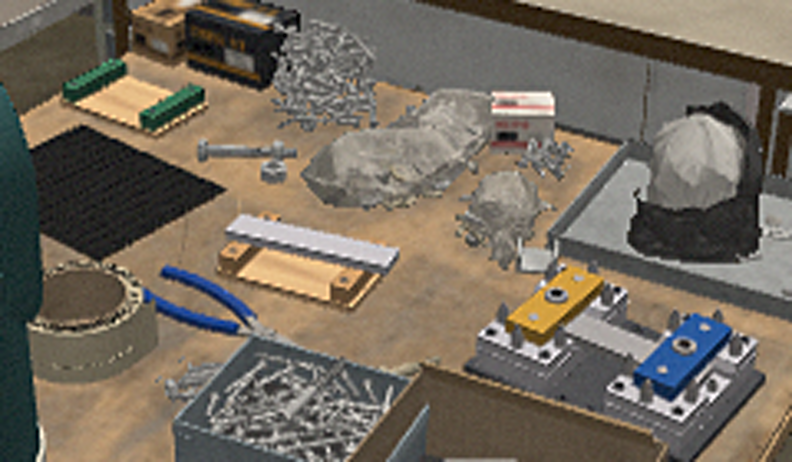

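```bash
cat > h.py <<'E'
import numpy as np, cv2
from station import arm
from scipy.spatial.transform import Rotation as Rn
np.set_printoptions(precision=4,suppress=True)
C={n:arm.camera_params(n) for n in("scene","top")}
def ray(n,uv,z):
    c=C[n]; d=np.array([(uv[0]-c["cx"])/c["fx"],(uv[1]-c["cy"])/c["fy"],1.])
    o=-c["R"].T@c["t"]; w=c["R"].T@d
    return o+w*(z-o[2])/w[2]
def proj(n,X):
    c=C[n]; p=c["R"]@np.asarray(X)+c["t"]
    return np.array([c["fx"]*p[0]/p[2]+c["cx"],c["fy"]*p[1]/p[2]+c["cy"]])
def tri(uvt,uvs):
    """least squares point from both views"""
    from scipy.optimize import least_squares
    r=least_squares(lambda X:np.r_[proj("top",X)-uvt,proj("scene",X)-uvs],[.6,0,.05])
    return r.x,r.fun
E
python3 - <<'E'
from h import *
T=cv2.imread("pics/top0.png");S=cv2.imread("pics/scene0.png")
hT=cv2.cvtColor(T,cv2.COLOR_BGR2HSV);hS=cv2.cvtColor(S,cv2.COLOR_BGR2HSV)
def blob(h,lo,hi,box):
    m=np.zeros(h.shape[:2],np.uint8);x0,y0,x1,y1=box
    m[y0:y1,x0:x1]=cv2.inRange(h,lo,hi)[y0:y1,x0:x1]
    n,l,st,ce=cv2.connectedComponentsWithStats(m)
    out=[]
    for i in range(1,n):
        if st[i,4]>40:
            out.append((st[i,4],ce[i],cv2.minAreaRect(np.argwhere(l==i)[:,::-1].astype(np.float32))))
    return out
q={"gold":((18,110,90),(32,255,255),.054),"blue":((100,130,60),(120,255,255),.054)}
for k,(lo,hi,z) in q.items():
    for n,h,b in(("top",hT,(385,205,470,270)),("scene",hS,(330,225,440,300))):
        for a,c,r in blob(h,lo,hi,b): print(k,n,a,c,ray(n,c,.054 if n=="top" else .052),r)
for a,c,r in blob(hT,(60,80,30),(90,255,160),(185,155,245,205)):
    print("green",a,c,ray("top",c,.025),r)
for a,c,r in blob(hT,(0,0,0),(180,255,55),(190,195,280,275)):
    print("mat",a,c,ray("top",c,.004),[ray("top",p,.004)[:2] for p in cv2.boxPoints(r)])
for a,c,r in blob(hT,(100,0,150),(180,60,255),(290,215,360,260))+blob(hT,(0,0,150),(180,40,255),(290,215,360,260)):
    print("blank",a,c,ray("top",c,.035),[ray("top",p,.035)[:2] for p in cv2.boxPoints(r)])
def P(x,y,z,o,s): return ray("top",(o[0]+x/4.4,o[1]+y/4.4),z)[:2]
L=(290,200);R=(180,155)
for nm,x,y,z,o in [("baseTL",443,47,.01,L),("baseBL",425,248,.01,L),("blkTR",742,73,.04,L),("blkBR",727,276,.04,L),("goldbush",513,156,.058,L),("bluebush",692,174,.058,L),
 ("blankL",36,179,.035,L),("blankR",263,144,.035,L),("rawTL",38,115,.025,L),("rawTR",231,92,.025,L),("rawBL",52,236,.025,L),("rawBR",243,214,.025,L),
 ("gTL",50,46,.025,R),("gBL",42,168,.025,R),("gTR",238,55,.025,R),("gBR",230,178,.025,R),
 ("boxDL",205-180,147-155,0,R)]:
    print(nm,P(x,y,z,o,1))
print("bag heap",ray("top",(270,147),.05),"dorafront",ray("top",(210,147),.03),ray("top",(210,147),.0),"tray",ray("top",(377,188),.02),ray("top",(463,185),.02),"box",ray("top",(400,290),.08),ray("top",(468,290),.08))
print("scene bush",tri((290+513/4.4,200+156/4.4),(200+557/3.3,160+294/3.3)),tri((290+692/4.4,200+174/4.4),(200+685/3.3,160+345/3.3)))
E
```

```text
gold top 336 [405.2708 235.0387] [ 0.431  -0.2311  0.054 ] ((405.355224609375, 235.23794555664062), (12.041595458984375, 33.301239013671875), 4.763641834259033)
gold scene 277 [367.2635 251.4874] [ 0.4227 -0.2334  0.052 ] ((367.2500305175781, 251.2500457763672), (13.435027122497559, 31.11269760131836), 45.0)
blue top 324 [445.6049 239.2099] [ 0.4183 -0.3418  0.054 ] ((445.9088134765625, 239.18527221679688), (12.271440505981445, 33.20958709716797), 4.39870548248291)
blue scene 316 [405.9842 267.6013] [ 0.4086 -0.3453  0.052 ] ((406.25006103515625, 267.25006103515625), (13.435027122497559, 31.11269760131836), 45.0)
green 147 [192.9388 178.6122] [0.5984 0.3684 0.025 ] ((192.82994079589844, 178.88070678710938), (5.771010875701904, 26.147666931152344), 4.085616588592529)
green 131 [229.4122 180.9008] [0.5904 0.2632 0.025 ] ((229.34629821777344, 180.95916748046875), (5.177398204803467, 26.198881149291992), 3.5763344764709473)
mat 3581 [236.1036 232.7906] [0.4406 0.2493 0.004 ] [array([0.3783, 0.3574]), array([0.5324, 0.3361]), array([0.5032, 0.1417]), array([0.3497, 0.164 ])]
blank 539 [32
[... 378 characters left out ...]
844]
blkBR [ 0.3517 -0.3714]
goldbush [ 0.4301 -0.2338]
bluebush [ 0.4176 -0.3451]
blankL [0.4177 0.0666]
blankR [ 0.4383 -0.0792]
rawTL [0.4583 0.0655]
rawTR [ 0.4717 -0.0597]
rawBL [0.3802 0.0572]
rawBR [ 0.3929 -0.0663]
gTL [0.6365 0.3731]
gBL [0.5565 0.3781]
gTR [0.6289 0.2497]
gBR [0.5484 0.2551]
boxDL [0.6766 0.3988]
bag heap [0.6822 0.1423 0.05  ] dorafront [0.6883 0.3177 0.03  ] [0.6939 0.3268 0.    ] tray [ 0.5647 -0.1604  0.02  ] [ 0.5701 -0.4066  0.02  ] box [ 0.2859 -0.2081  0.08  ] [ 0.2841 -0.3895  0.08  ]
scene bush (array([ 0.4299, -0.2342,  0.0556]), array([-0.0455,  0.0266,  0.0495, -0.0062])) (array([ 0.4174, -0.3457,  0.056 ]), array([-0.0159,  0.0089,  0.0164, -0.0032]))
```

The bush triangulation agrees with the base edge, so I'll start by moving the brass plate.

```bash
cat >> h.py <<'E'
JY=np.deg2rad(-6.35); JC=np.array([.4242,-.2893])
def axes(yaw): return np.array([np.cos(yaw),np.sin(yaw)]),np.array([-np.sin(yaw),np.cos(yaw)])
def ori(phi):  # tool down, fingers closing along world direction phi (mod pi), near joint7 middle
    best=None
    for p in(phi,phi+np.pi):
        r=(Rn.from_euler("z",p+np.pi/2)*Rn.from_euler("x",np.pi)).as_rotvec()
        q=arm.inverse_kinematics([.5,.1,.4],r)
        if q is not None and (best is None or abs(q[6])<best[0]): best=(abs(q[6]),r)
    return best[1]
TT=arm.tcp_to_tips
def above(xy,o,tips): arm.movep([*xy,tips+TT],o)
def down(xy,tips,v=.08,guard=15): return arm.move_straight([*xy,tips+TT],v=v,guard=guard)
def st(msg=""):
    s=arm.read_state(); print(msg,"t",round(s["t"],2),"pos",s["ee_pos"],"tips",round(s["ee_pos"][2]-TT,4),"w",round(s["grip_width"],4),"F",s["wrist_force"],"ff",round(s["finger_force"],1),"j7",round(s["joints"][6],2))
def snap(n,name): cv2.imwrite(f"pics/{name}.png",arm.snapshot(n)[:,:,::-1])
GOLD=np.array([.4302,-.2337]); BLUE=np.array([.4179,-.3452])
MC=np.array([.4405,.2493]); MY=np.deg2rad(-8.5)
MG=MC+.0475*axes(MY)[1]; MB=MC-.0475*axes(MY)[1]
OJ=np.pi/2+JY; OM=np.pi/2+MY
E
python3 - <<'E'
from h import *
oj,om=ori(OJ),ori(OM)
print(TT,oj,om); st("start")
above(GOLD,oj,.13); st("above")
arm.command_gripper(.062)
print(down(GOLD,.0435)); st("down")
arm.command_gripper(.03,25); st("grip")
arm.move_straight([*GOLD,.13+TT],v=.12); st("lift")
snap("top","g1")
E
```

```text
0.1901 [0.174  3.1368 0.    ] [0.2328 3.133  0.    ]
start t 0.1 pos [0.2779 0.5874 0.4038] tips 0.2137 w 0.0918 F [-0.2319  0.302   0.0172] ff 0.0 j7 -0.06
above t 3.05 pos [ 0.4307 -0.2332  0.3201] tips 0.13 w 0.0919 F [ 0.4262  0.2265 -0.5351] ff 0.0 j7 2.21
False
down t 4.89 pos [ 0.4304 -0.2338  0.234 ] tips 0.0439 w 0.0624 F [0.5463 0.2283 0.4745] ff 0.0 j7 2.34
grip t 5.42 pos [ 0.4303 -0.2337  0.2338] tips 0.0437 w 0.0335 F [-0.0125 -0.2777  2.6644] ff 25.0 j7 2.34
lift t 6.29 pos [ 0.4299 -0.2334  0.3196] tips 0.1295 w 0.0334 F [ 0.1577 -0.7118 -2.1332] ff 25.0 j7 2.21
```

Run:
```python
from h import *
oj,om=ori(OJ),ori(OM)
above(MG,om,.13); st("above mat")
print(down(MG,.0075,guard=10)); st("down")
arm.command_gripper(.062)
arm.move_straight([*MG,.13+TT],v=.15)
above(BLUE,oj,.13)
print(down(BLUE,.0435)); st("down")
arm.command_gripper(.03,25); st("grip")
arm.move_straight([*BLUE,.13+TT],v=.12)
above(MB,om,.13)
print(down(MB,.0075,guard=10)); st("down")
arm.command_gripper(.062)
arm.move_straight([*MB,.16+TT],v=.15); st("up")
snap("top","b1"); snap("scene","b1s")
a=cv2.imread("pics/b1.png");b=cv2.imread("pics/b1s.png")
z=lambda i,f:cv2.resize(i,None,fx=f,fy=f,interpolation=cv2.INTER_CUBIC)
u=z(a[205:265,380:470],4.4);w=z(b[225:300,325:440],3.5)
H=max(u.shape[0],w.shape[0]);pad=lambda i:cv2.copyMakeBorder(i,0,H-i.shape[0],0,0,0)
cv2.imwrite("pics/b2.png",np.hstack([pad(u),pad(w)])); print(u.shape,w.shape)
```

```text
above mat t 9.47 pos [0.4477 0.2959 0.3201] tips 0.13 w 0.0335 F [ 0.0565  0.5295 -2.1786] ff 25.0 j7 -1.53
False
down t 11.15 pos [0.4476 0.2964 0.1979] tips 0.0078 w 0.0335 F [-0.4214 -0.4636 -2.2653] ff 25.0 j7 -1.41
False
down t 16.23 pos [ 0.418  -0.3454  0.234 ] tips 0.0439 w 0.0625 F [ 0.0537 -0.6122 -0.1693] ff 0.0 j7 -0.37
grip t 16.76 pos [ 0.418  -0.3452  0.2337] tips 0.0436 w 0.0335 F [0.0727 0.1511 1.6037] ff 25.0 j7 -0.37
False
down t 21.28 pos [0.4336 0.2025 0.1979] tips 0.0078 w 0.0338 F [-0.1712  0.7257 -0.4204] ff 25.0 j7 -1.43
up t 23.03 pos [0.4331 0.2023 0.3495] tips 0.1594 w 0.0619 F [ 0.1773 -0.4563  0.2806] ff 0.0 j7 -1.69
(264, 396, 3) (262, 402, 3)
```

View pics/b2.png

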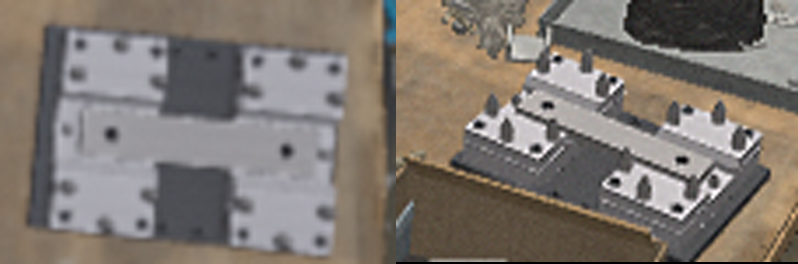

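View pics/b1.png

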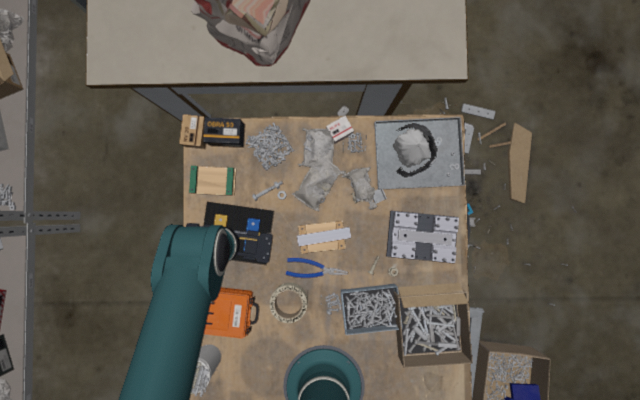

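The bar lies in the nest with holes at crop pixels (111,134) and (287,151), and both plates are flat on the mat. Next I'll move the drilled bar.

```bash
cat >> h.py <<'E'
def cr(x,y,z): return ray("top",(380+x/4.4,205+y/4.4),z)[:2]
BD=(cr(111,134,.038)+cr(287,151,.038))/2
NC=(cr(67,129,.038)+cr(323,154,.038))/2
GR=np.array([.5935,.3150]); GY=np.deg2rad(-4.2)
BL=np.array([.4288,-.0060]); BY=np.deg2rad(8.3)
def run_line(f):
    """straight run from present to each point"""
E
sed -i '/def run_line/,$d' h.py
python3 - <<'E'
from h import *
for n,p in(("bar",BD),("nestpins",NC)): 
    d=p-JC; x,y=axes(JY); print(n,p,"jig frame",d@x,d@y)
o=ori(JY); og=ori(GY)
above(BD,o,.13); arm.command_gripper(.06)
print(down(BD,.021)); st("down")
arm.command_gripper(.025,25); st("grip")
arm.move_straight([*BD,.10+TT],v=.12); st("lift"); arm.pause(.2)
snap("top","d_t");snap("scene","d_s")
arm.move_straight([*BD,.24+TT],v=.2)
above([.44,.25],og,.24); st("mid")
above(GR,og,.24); st("over rack")
snap("scene","r_s")
E
```

```text
bar [ 0.4229 -0.2902] jig frame -0.0011575161784207941 -0.0010005284754414903
nestpins [ 0.4236 -0.2876] jig frame -0.0007763206915516224 0.0016342106667685036
False
down t 27.05 pos [ 0.4231 -0.2903  0.2115] tips 0.0214 w 0.0603 F [-0.315  -0.1384  0.0323] ff 0.0 j7 1.0
grip t 27.61 pos [ 0.4231 -0.2902  0.2112] tips 0.0211 w 0.0299 F [-0.0902 -0.0649  0.858 ] ff 25.0 j7 1.0
lift t 28.42 pos [ 0.4228 -0.2898  0.2896] tips 0.0995 w 0.0296 F [ 0.1643 -0.5222 -1.2143] ff 25.0 j7 0.89
mid t 31.52 pos [0.4406 0.2489 0.4301] tips 0.24 w 0.0294 F [ 1.0872 -0.8825 -1.5802] ff 25.0 j7 -0.49
over rack t 32.23 pos [0.5935 0.3139 0.4294] tips 0.2393 w 0.0299 F [-0.0509 -0.188  -2.4287] ff 25.0 j7 -0.31
```

Run:
```python
from h import *
print(down(GR,.06,v=.1,guard=12)); st()
print(down(GR,.018,v=.05,guard=8)); st("placed")
arm.command_gripper(.055)
arm.move_straight([*GR,.24+TT],v=.15)
ob=ori(BY)
above([.44,.2],ob,.2)
above(BL,ob,.13); arm.command_gripper(.06)
snap("top","r_t");snap("scene","r_s2")
print(down(BL,.018)); st("down")
arm.command_gripper(.025,25); st("grip")
arm.move_straight([*BL,.13+TT],v=.12)
oj=ori(JY)
arm.movep([*BD,.13+TT],oj); arm.move_straight([*BD,.10+TT]); arm.pause(.3); st("over nest")
snap("top","n_t");snap("scene","n_s")
z=lambda i,f:cv2.resize(i,None,fx=f,fy=f,interpolation=cv2.INTER_CUBIC)
q=[z(cv2.imread(f"pics/{n}.png")[y:y+65,x:x+115],3.4) for n,x,y in(("d_t",370,205),("n_t",370,205),("d_s",325,215),("n_s",325,215))]
cv2.imwrite("pics/cmp.png",np.vstack([np.hstack(q[:2]),np.hstack(q[2:])]))
cv2.imwrite("pics/rk.png",np.hstack([z(cv2.imread("pics/r_t.png")[150:210,180:260],5),z(cv2.imread("pics/r_s2.png")[170:230,200:280],5)]))
```

```text
False
 t 34.23 pos [0.5937 0.3151 0.2507] tips 0.0606 w 0.0294 F [-0.3175  0.4019 -1.8391] ff 25.0 j7 -0.21
True
placed t 35.02 pos [0.5932 0.3149 0.2082] tips 0.0181 w 0.0298 F [-1.5576  0.0213  5.3519] ff 25.0 j7 -0.19
False
down t 40.83 pos [ 0.429  -0.0059  0.2084] tips 0.0183 w 0.0599 F [-0.273  -0.2556  0.3892] ff 0.0 j7 0.66
grip t 41.38 pos [ 0.4289 -0.006   0.2082] tips 0.0181 w 0.03 F [-0.4655  0.7176  0.8011] ff 25.0 j7 0.66
over nest t 44.22 pos [ 0.4232 -0.2902  0.2907] tips 0.1006 w 0.0299 F [ 0.1342 -0.2397 -1.0157] ff 25.0 j7 0.94
```

View pics/cmp.png

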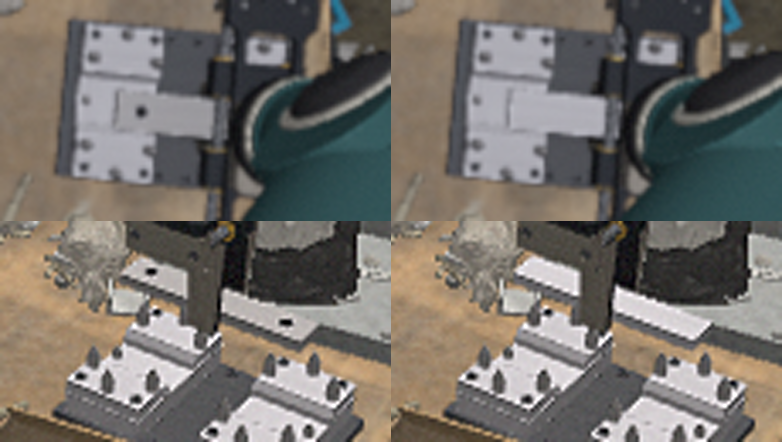

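View pics/rk.png

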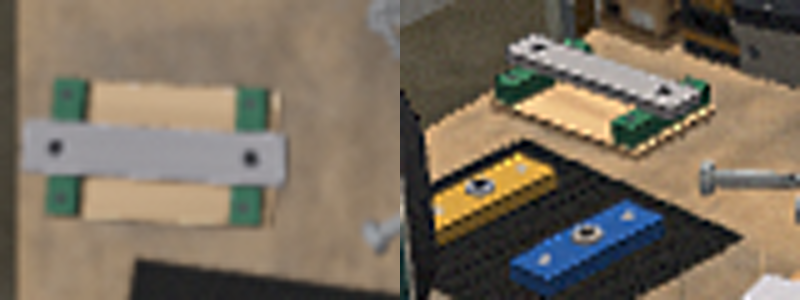

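The drilled bar lies centred across both green battens. In the grip, the blank sits about 2 mm nearer -y than the drilled bar did, so I'll quantify that from edge profiles.

Run:
```python
from h import *
from scipy.ndimage import map_coordinates as mc
# model: bar end faces top edge, held at tips~.1 -> top z = .1+.0169/.0172 ; sample along bar axis in world coords at top plane
x,y=axes(JY)
for n in("d","n"):
    z={"d":.0995+.0168,"n":.1006+.0168}[n]; c={"d":np.array([.4228,-.2898]),"n":np.array([.4232,-.2902])}[n]
    for cam,ends in(("t",(1,)),("s",(1,-1))):
        im=cv2.cvtColor(cv2.imread(f"pics/{n}_{cam}.png"),cv2.COLOR_BGR2GRAY).astype(float)
        for e in ends:
            s=np.arange(.062,.090,.001); pr=[]
            for k in s:
                v=[proj({"t":"top","s":"scene"}[cam],[*(c+e*k*y+w*x),z]) for w in np.linspace(-.009,.009,7)]
                pr.append(np.mean([mc(im,[[q[1]],[q[0]]],order=1)[0] for q in v]))
            print(n,cam,e,np.round(pr[::1]).astype(int))
```

```text
d t 1 [144 153 156 158 159 159 159 159 159 159 159 158 153 142 131 132 140 152
 162 170 174 176 177 177 177 177 177 177]
d s 1 [161 175 182 187 188 188 189 190 191 191 190 188 185 172 158 144 134 127
 122 117 111 108 111 119 126 128 128 128]
d s -1 [186 185 184 184 185 185 185 187 188 186 176 156 126  96  79  76  76  76
  75  75  76  77  78  78  77  75  75  76]
n t 1 [177 177 177 177 177 177 177 177 178 178 178 176 170 158 146 144 152 160
 167 172 176 176 177 177 177 177 177 177]
n s 1 [215 213 213 214 216 217 217 217 217 218 219 217 203 184 159 144 132 127
 121 115 108 105 111 121 128 130 129 129]
n s -1 [214 213 213 212 212 212 213 215 217 219 221 214 179 120  85  83  87  85
  82  80  79  80  80  79  78  78  79  78]
```

Run:
```python
from h import *
x,y=axes(JY); P=BD+.0004*x+.002*y
arm.move_straight([*P,.06+TT],v=.08)
print(down(P,.0208,v=.04,guard=8)); st("nest")
arm.command_gripper(.055); st("open")
arm.move_straight([*P,.13+TT],v=.15)
above([.41,-.05],ori(OJ),.16)
snap("top","p_t");snap("scene","p_s")
z=lambda i,f:cv2.resize(i,None,fx=f,fy=f,interpolation=cv2.INTER_CUBIC)
u=z(cv2.imread("pics/p_t.png")[205:265,380:470],4.4);w=z(cv2.imread("pics/p_s.png")[225:300,325:440],3.5)[:264]
w=cv2.copyMakeBorder(w,0,264-w.shape[0],0,0,0)
m=z(cv2.imread("pics/p_t.png")[195:270,190:280],4.4)
ms=z(cv2.imread("pics/p_s.png")[190:240,200:280],4.4)
ms=cv2.copyMakeBorder(ms,0,m.shape[0]-ms.shape[0],0,798-m.shape[1]-ms.shape[1],0)
cv2.imwrite("pics/p2.png",np.vstack([np.hstack([u,w]),np.hstack([m,ms])]))
```

```text
True
nest t 45.91 pos [ 0.4234 -0.2882  0.2112] tips 0.0211 w 0.0296 F [0.8216 0.7857 5.9436] ff 25.0 j7 1.05
open t 46.46 pos [ 0.423  -0.2878  0.2105] tips 0.0204 w 0.055 F [-0.1414 -0.1633 -0.5987] ff 0.0 j7 1.05
```

View pics/p2.png

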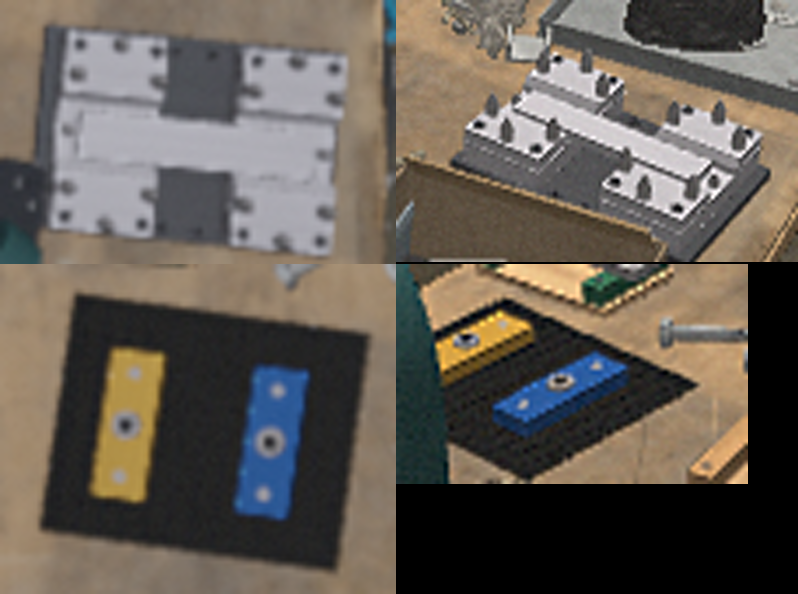

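The blank lies flat and home in the nest, and both plates are lying as I left them on the mat. I'll put the plates back by replaying the pick poses.

Run:
```python
from h import *
def back(M,S,name):
    oj,om=ori(OJ),ori(OM)
    above(M,om,.13); arm.command_gripper(.062)
    print(down(M,.0075)); arm.command_gripper(.03,25); st(name+" grip")
    arm.move_straight([*M,.13+TT],v=.12)
    above(S,oj,.13); arm.move_straight([*S,.075+TT],v=.1); arm.pause(.2)
    g=down(S,.043,v=.04,guard=8); st(f"{name} seated guard={g}")
    if arm.read_state()["ee_pos"][2]-TT>.0455: return False
    arm.command_gripper(.058); arm.move_straight([*S,.13+TT],v=.12); return True
ok=back(MG,GOLD,"gold") and back(MB,BLUE,"blue")
if ok:
    above([.42,0],ori(OJ),.2); st("clear")
snap("top","f_t");snap("scene","f_s")
z=lambda i,f:cv2.resize(i,None,fx=f,fy=f,interpolation=cv2.INTER_CUBIC)
u=z(cv2.imread("pics/f_t.png")[205:265,380:470],4.4);w=z(cv2.imread("pics/f_s.png")[225:300,325:440],3.5)[:264]
w=cv2.copyMakeBorder(w,0,264-w.shape[0],0,0,0)
cv2.imwrite("pics/f2.png",np.hstack([u,w]))
```

```text
False
gold grip t 52.9 pos [0.4475 0.2963 0.1977] tips 0.0076 w 0.0338 F [-1.4344 -0.8046  1.6537] ff 25.0 j7 -1.45
gold seated guard=True t 57.64 pos [ 0.43   -0.2337  0.2336] tips 0.0435 w 0.0336 F [-1.0711  1.9805  5.4455] ff 25.0 j7 -0.49
False
blue grip t 63.14 pos [0.4335 0.2024 0.1977] tips 0.0076 w 0.0337 F [0.1459 0.519  1.7617] ff 25.0 j7 1.26
blue seated guard=True t 67.94 pos [ 0.4177 -0.3451  0.2337] tips 0.0436 w 0.0335 F [-0.1107  0.5547  4.2034] ff 25.0 j7 2.69
clear t 72.67 pos [ 0.42   -0.0001  0.3901] tips 0.2 w 0.058 F [-0.6135 -0.4335  0.1078] ff 0.0 j7 -1.4
```

View pics/f2.png

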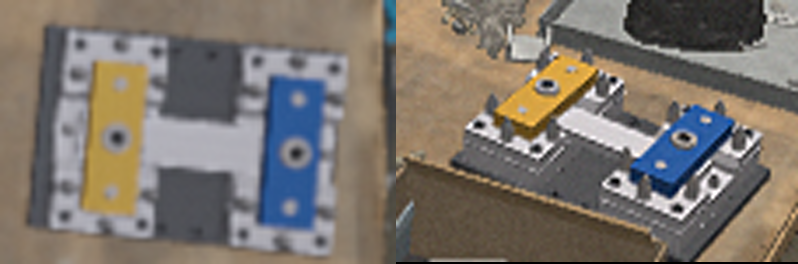

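View pics/f_t.png

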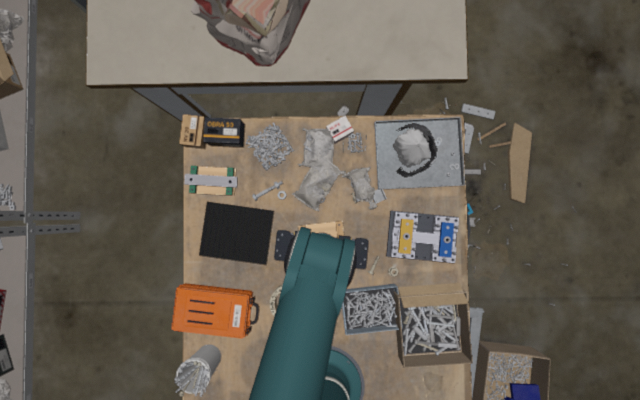

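Both plates are seated between their pins at their own ends, over the blank. The drilled bar is at (210,180) on the green rack, and the arm is clear.

```bash
python3 -c "
from station import arm
print(arm.job_done())"
```

```text
the job is handed in; nothing more can be done
None
```

The jig is reloaded and the job is handed in at about 73 s of the 141 s: the blank is in the nest, each bush plate is back between its pins at its own end, and the drilled bar lies across the middle of the green rack; the verdict was not shown.

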